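Turn the bead dish towards the gourd

TASK

Take the dark bead dish by its arched handle, lift it about 80 mm off its cork block, and only then turn it level through a quarter turn until its pouring lip points at the round gourd with the hole in its top, ready for setting the glass ball. Keep the loose glass ball in the middle of the dish, inside the engraved ring, and never touch it; leave the two gourds, the screwdriver and the can where they are. Finish while still holding the dish by the handle, level and still, above its cork block and touching nothing else: do not put it down or let go.

Things in the scene. Friction and masses are not known exactly. Their poses are not given: they have to be found in the camera images.
- dish: Dark wooden shallow round dish, 134 mm across, rim 20 mm high, foot 90 mm across, 0.2 to 0.35 kg with handle. Origin: centre of the underside, z up; +x points to its pouring lip, a channel 34 mm wide. Inside a shallow cone: 5 degrees slope to 38 mm from the centre, then 18: the ball rolls off centre if tipped or jerked. Pale engraved ring of 30 mm radius. Starts loose on the cork block, lip roughly away from the robot.
- handle: The dish's fixed arched handle: brass posts at y = +64 and -64 mm and a pale wooden cross bar on top. Origin and axes as the dish. The bar runs along the dish's y over its centre: 136 mm long, 14 mm wide (along x), 104 to 120 mm above the dish's underside. Free gap below the bar: 123 mm between the posts, 68 mm high over the ball.
- grip (a point): Centre of the handle's cross bar, 112 mm above the underside of the dish, on the dish's vertical axis. The bar is 14 mm thick across the dish's x axis, which is where fingers coming from above can pinch it. Same axes as the dish.
- lip (a point): Outer end of the dish's pouring lip, 96 mm from the dish's centre along its +x, 21 mm above its underside.
- ball_center (a point): Centre of the loose pale glass ball, 28 mm in diameter, 29 g, lying in the middle of the dish; its centre is 22 mm above the dish's underside.
- ball: The loose glass ball itself, 28 mm in diameter; its origin is a point on its surface (lowest at the start) that turns with it, so use ball_center.
- stand: Square cork block, 110 x 110 mm and 30 mm high, fixed to the bench; the dish starts on it. Origin: centre of its underside, z up.
- round_gourd: Round dried gourd, pale tan, 124 mm across, 108 mm high, with a dark round hole 48 mm across in its top; it stands loose about 210 mm from the dish's centre, on one side (left or right). Origin: centre of its underside.
- bottle_gourd: Bystander: bottle-shaped dried gourd, pale tan, 112 mm across, 172 mm high with a waisted neck and stalk; it stands loose about 210 mm from the dish's centre on the other side. Origin: centre of its underside.
- screwdriver: Bystander: screwdriver with a wooden handle lying loose at the far side of the bench. Origin: about its middle, on the underside.
- varnish: Bystander: plain metal can, 66 mm across, 85 mm high, at the far side of the bench. Origin: centre of its underside.

How it is judged:
By the outcome, as a careful person would: the job done as asked, in the order asked, and still so for the second after the job is handed in, while the arm keeps its last pose, push and grip.
It also fails if it takes over 35 s, if anything falls off the work surface, if the arm or the gripper's body presses on something with over 40 N, if the wrist force passes 120 N, or if a joint passes its speed limit or range.

ROBOT

A 7-joint arm with a two-finger parallel gripper is mounted at the origin on the work surface. World frame = base frame: x ahead of the robot, y to its left, z up, the work surface at z = 0. Lengths are in m, angles in rad, forces in N, time in s.
With the tool pointing down it reaches from about 0.425 to 0.875 m from the base axis. Payload 8.4 kg.
Tool frame: the origin (TCP) lies between the finger pads; the fingertips stand 11 mm ahead of it and the grasp point (between the pads) lies 8 mm behind it; x points along the fingers, z is the direction in which the jaws open and shut, and the axes are right-handed (so a half turn about x gives the same grasp; the last joint's range is limited). The gripper opens to 87 mm and grips with 3 to 60 N. Pads are 19 mm wide; open, the fingers measure 117 mm over their backs; the gripper's body (75 mm by 190 mm) begins 51 mm behind the grasp point.
Start: joints at [-1.364, 0.333, 0.04, 1.465, -0.013, 1.343, -0.059], TCP at [0.196, 0.62, 0.234] pointing down, gripper open.
Joint ranges: [-2.58, 2.58], [-0.38, 2.09], [-1.3, 1.39], [0.25, 2.4], [-1.5, 4.64], [0.08, 2.09], [-2.65, 2.65]. Speed limits (rad/s): [2.22, 2.22, 2.79, 2.79, 3.14, 3.14, 3.14].

INTERFACE

Orientations are given as a unit quaternion [w, x, y, z].
In Python, from station import ctrl gives the robot as it stands. The module is installed in compiled form; this text tells all that it offers.
- The arm moves only by the shell command python3 -m crank 'ROWS'. ROWS is JSON, a list of rows, each a list of 7 numbers: the shift along the tool's x, y, z in cm, then the turn, a rotation vector about the tool's x, y, z in degrees, then the closure, from 0 (fully open) to 1 (shut). A call has exactly 8 rows; each row shifts and turns the commanded pose from where the row before left it, along the tool's axes as they then stand; what a row does not reach is not made up. A row lasts 1/10 s, in which the tool goes at most 50 mm and 8.59 degrees, less where a joint would pass 70% of its speed; a pose out of reach is approached as far as the arm can. A call is refused whole if a number of a shift passes 5 or a number of a turn 8.59, either way. A call with a gripper value outside its range is refused whole. The fingers move at their own pace and stop on an object; the grip force is fixed at half the most. Time passes only in rows, so rows that do not move let the fingers close, or fill a call up. It gives the time, the measured TCP pose, the force and the opening at its end, in the units of the state.
- ctrl.read_state(): the state, without advancing time (a new reading comes with each control period).
- ctrl.get_image(name): name is "side" or "top" or "wrist"; returns a dict with "color" (384x512x3 uint8, blue, green, red), "depth" (384x512 float32, m along the optical axis (not along the pixel's ray), 0 where there is no reading), "fx", "fy", "cx", "cy" (pixels), "R" (3x3) and "t" (3): a world point X has camera coordinates R X + t; the wrist camera has in their place "T_tool_cam" (4x4, takes a point from camera to tool coordinates, whose origin is the TCP and whose axes are the tool frame's). Camera axes: x right, y down, z forward; pixel columns grow to the right and rows downward; lengths in m; the calibration is good to about 2 mm. A picture is of the moment at which its call begins: read the wrist's pose just before it.
- ctrl.sign_off(): hands the job in, once; it reports no verdict.
Trained networks look in a picture, given as the dict that the camera call returned (one of the last four; its "shot" number tells which), for a name from the list of things; names that differ only in an ending like _2 or _b are one class to them, and where a whole thing is asked for, a point or a joint stands for the part that bears it (a point fixed in the world has none). Each returns a list of dicts, best first, with "p" (0 to 1); they miss things now and then, are a little off and sometimes report something else, mostly with a low value. They report only what shows in the picture. A call takes as long as a camera call.
- ctrl.trace(picture, target): "mask" (384x512 bool, what is visible of it) and "bbox" ([left, top, right, bottom] in pixels, round what is visible of it).
- ctrl.place_of(picture, target): "location" ([column, row] in pixels: a listed point, or the origin of a listed thing).
The state is a dict: "clock": time; "joints": joint angles; "joint_velocities": joint speeds; "tau": joint torques, N m; "ee_pos": TCP position; "tool_rot": TCP orientation; "contact_force": force on the tool from outside, world axes, zero at the start; "moment": the same for the moment, N m; "grip_width": opening from 0.0 (shut) to 1.0 (fully open).
Only numpy, scipy, OpenCV 4.12 (cv2) and the standard library are available. Lean on these libraries where they do the work, as an engineer would, in place of code of your own. Each camera call takes 0.05 s, during which the arm holds its last target.

## Working session

There is one attempt and no reset: what is moved stays moved. The work goes in short steps, Python scripts to look and compute and a shell command to move; the robot and the scene stay as the last step left them, time stands still between calls to the robot, and variables do not carry over. Pictures are saved under pics/ and viewed, and the job is handed in when it is done.

```bash
mkdir -p pics
cat > h.py <<'E'
import numpy as np, cv2
from station import ctrl
from scipy.spatial.transform import Rotation as Ro
def rot(q): return Ro.from_quat([q[1],q[2],q[3],q[0]]).as_matrix()
def cam(p,st=None):
    if 'R' in p and p.get('R') is not None: 
        R=np.array(p['R']);t=np.array(p['t']);return R.T,-R.T@t
    T=np.array(p['T_tool_cam']);Rt=rot(st['tool_rot'])
    return Rt@T[:3,:3], Rt@T[:3,3]+np.array(st['ee_pos'])
def ray(p,px,st=None):
    Rw,o=cam(p,st);d=np.array([(px[0]-p['cx'])/p['fx'],(px[1]-p['cy'])/p['fy'],1.]);return o,Rw@d
def at(p,px,st=None,k=2):
    o,d=ray(p,px,st);c,r=int(round(px[0])),int(round(px[1]))
    w=p['depth'][max(r-k,0):r+k+1,max(c-k,0):c+k+1];w=w[w>0]
    return o+d*np.median(w) if len(w) else None
def cloud(p,m,st=None):
    Rw,o=cam(p,st);v,u=np.nonzero(m&(p['depth']>0));z=p['depth'][v,u]
    return (np.c_[(u-p['cx'])/p['fx']*z,(v-p['cy'])/p['fy']*z,z])@Rw.T+o
def tri(rs):
    A=np.zeros((3,3));b=np.zeros(3)
    for o,d in rs:
        d=d/np.linalg.norm(d);M=np.eye(3)-np.outer(d,d);A+=M;b+=M@o
    x=np.linalg.solve(A,b);return x,[np.linalg.norm((np.eye(3)-np.outer(d,d)/(d@d))@(x-o)) for o,d in rs]
E
python3 - <<'E'
from h import *
np.set_printoptions(precision=4,suppress=True)
st=ctrl.read_state();print(st['clock'],st['ee_pos'],st['tool_rot'],st['grip_width']);print(rot(st['tool_rot']))
P={n:ctrl.get_image(n) for n in('top','side')}
for n,p in P.items():
    cv2.imwrite(f'pics/{n}0.png',p['color']);print(n,cam(p)[1])
for t in ['grip','lip','ball_center','dish','stand','round_gourd','bottle_gourd','varnish','screwdriver']:
    rs=[]
    for n,p in P.items():
        r=ctrl.place_of(p,t)
        if r: rs.append(ray(p,r[0]['location']));print(t,n,round(r[0]['p'],2),np.array(r[0]['location']),at(p,r[0]['location']))
    if len(rs)==2: print('  tri',*tri(rs))
E
```

```text
0.0 [0.1956 0.6194 0.2327] [ 0.5699 -0.4184  0.5708  0.4176] 1.0009205127660439
[[-0.0004 -0.9536  0.3011]
 [-0.0015  0.3011  0.9536]
 [-1.     -0.0001 -0.0016]]
top [0.4372 0.0595 0.9706]
side [0.1812 0.5037 0.6724]
grip top 0.71 [317.6 215.2] [ 0.5486 -0.0717  0.151 ]
grip side 0.61 [309.  166.5] [ 0.5481 -0.0637  0.1475]
  tri [ 0.5517 -0.0725  0.1401] [np.float64(0.0017983759349381942), np.float64(0.001798375934938042)]
lip top 0.88 [312.3 180.1] [ 0.6416 -0.0786  0.0506]
lip side 0.72 [281.6 177.6] [ 0.6419 -0.0781  0.0506]
  tri [ 0.6419 -0.0785  0.0503] [np.float64(0.00024946359979631543), np.float64(0.00024946359979634953)]
ball_center top 0.59 [308.5 220.3] [ 0.5494 -0.0655  0.0642]
ball_center side 0.59 [305.8 195.7] [ 0.545  -0.0592  0.0563]
  tri [ 0.5513 -0.0681  0.0463] [np.float64(0.0003964095804351621), np.float64(0.0003964095804352364)]
dish top 0.95 [309.6 222.8] [ 0.5439 -0.0676  0.0646]
dish side 0.74 [307.3 201.5] [ 0.5384 -0.0591  0.04  ]
  tri [ 0.5483 -0.0737  0.0233] [np.float64(0.0005224342503241653), np.float64(0.0005224342503242174)]
stand side 0.63 [305.3
[... 209 characters left out ...]
74321407724), np.float64(0.0056551743214078515)]
bottle_gourd top 0.78 [214.8 213. ] [0.5547 0.1307 0.1467]
bottle_gourd side 0.78 [244.  247.9] [0.5382 0.1735 0.0647]
  tri [0.5738 0.1422 0.006 ] [np.float64(0.0011698792506558246), np.float64(0.001169879250655919)]
varnish top 0.74 [315.7 130.4] [ 0.7467 -0.0848  0.0834]
varnish side 0.65 [247.7 169.4] [ 0.7579 -0.0625  0.0262]
  tri [ 0.7842 -0.0965 -0.0096] [np.float64(0.005989685594353003), np.float64(0.005989685594353062)]
screwdriver top 0.91 [213.  125.9] [0.7831 0.1486 0.0148]
screwdriver side 0.7 [188.6 211. ] [0.7732 0.1507 0.0014]
  tri [ 0.7873  0.1476 -0.0088] [np.float64(0.0050986611981988185), np.float64(0.005098661198198762)]
```

View pics/top0.png

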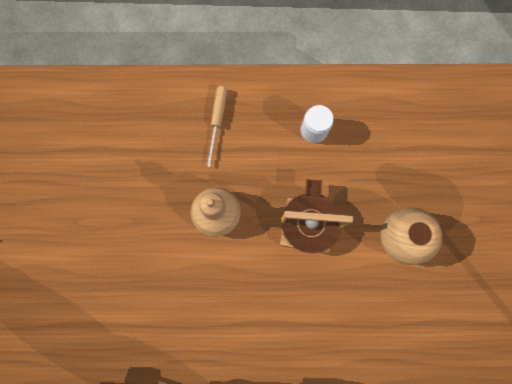

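View pics/side0.png

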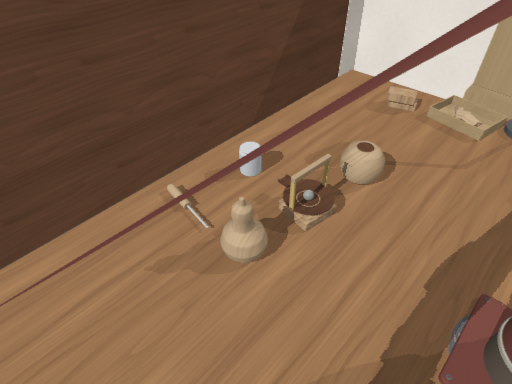

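Run:
```python
from h import *
np.set_printoptions(precision=4,suppress=True)
for n in('top','side'):
    p=ctrl.get_image(n)
    for t in ['handle','round_gourd','bottle_gourd','varnish','ball']:
        r=ctrl.trace(p,t)
        if not r: print(n,t,None);continue
        c=cloud(p,r[0]['mask']);print(n,t,round(r[0]['p'],2),len(c),r[0]['bbox'])
        if t=='handle':
            b=c[(c[:,2]>.142)&(c[:,2]<.156)];m=b.mean(0)
            w,v=np.linalg.eigh(np.cov(b[:,:2].T));d=v[:,1];s=(b[:,:2]-m[:2])@d
            print('  bar',len(b),m,'dir',d,'mid',m[:2]+d*(s.min()+s.max())/2,'len',np.ptp(s),'z',np.percentile(b[:,2],[5,50,95]))
        else:
            h=c[:,2]>0.02; c=c[h]
            if len(c): print('  ',np.percentile(c,[1,50,99],axis=0).ravel(),(c.max(0)+c.min(0))/2)
```

```text
top handle 0.55 605 [280.5, 209.2, 357.5, 229.4]
  bar 503 [ 0.5463 -0.0732  0.1502] dir [0.0797 0.9968] mid [ 0.5463 -0.074 ] len 0.136137329869585 z [0.1465 0.1504 0.1529]
top round_gourd 0.91 2807 [381.0, 207.7, 443.3, 263.9]
   [ 0.4584 -0.3353  0.0479  0.5123 -0.2716  0.102   0.5704 -0.2266  0.1123] [ 0.5152 -0.2856  0.0789]
top bottle_gourd 0.85 1886 [188.6, 185.8, 237.5, 235.4]
   [0.5223 0.0858 0.0434 0.5637 0.1322 0.0792 0.6202 0.1878 0.1712] [0.5742 0.138  0.1064]
top varnish 0.68 907 [302.3, 104.3, 331.7, 142.3]
   [ 0.743  -0.1214  0.0245  0.7655 -0.0897  0.0846  0.8032 -0.0614  0.0892] [ 0.7738 -0.092   0.0556]
top ball None
side handle 0.59 594 [287.9, 154.9, 331.3, 207.7]
  bar 252 [ 0.5446 -0.0646  0.1474] dir [0.0844 0.9964] mid [ 0.5442 -0.0685] len 0.13333226078048943 z [0.1434 0.1479 0.1496]
side round_gourd 0.87 1605 [340.4, 140.3, 384.8, 186.8]
   [ 0.455  -0.3126  0.0234  0.4997 -0.2478  0.0835  0.5633 -0.2221  0.1083] [ 0.5127 -0.2727  0.0645]
side bottle_gourd 0.56 2034 [221.8, 196.8, 264.4, 263.3]
   [0.5194 0.1055 0.0239 0.5535 0.1601 0.0768 0.6077 0.1951 0.1663] [0.5688 0.1454 0.0963]
side varnish 0.93 520 [236.5, 143.3, 264.1, 176.3]
   [ 0.7419 -0.1078  0.021   0.7537 -0.0728  0.0571  0.8    -0.0567  0.0855] [ 0.772  -0.0827  0.0532]
side ball None
```

The top view shows the dish at about (312,222) with its lip pointing up, away from the robot. The round gourd is on the right at (412,236) and the bottle gourd on the left at (215,212). The bar centre is near (0.546, -0.073) and the dish yaw is about -4.6°. Next I'll plan the approach arc.

```bash
cat > sim.py <<'E'
from h import *
def sim(p,R,rows):
    p=np.array(p,float)
    for r in rows:
        p=p+R@(np.array(r[:3])/100);R=R@Ro.from_rotvec(np.radians(r[3:6])).as_matrix()
    return p,R
def yaw(R): return np.degrees(np.arctan2(R[1,2],R[0,2]))
E
python3 - <<'E'
from sim import *
st=ctrl.read_state();p=st['ee_pos'];R=rot(st['tool_rot'])
for c in (-.6,-.7,-.8):
  for k in(4.8,):
    q,S=sim(p,R,[[-1,-5,c,k,0,0,0]]*4+[[0,-5,c,k,0,0,0]]*12);print(c,q,yaw(S))
E
```

```text
-0.6 [ 0.56504618 -0.02944157  0.27357493] -4.320402400393827
-0.7 [ 0.55311932 -0.03826042  0.27357586] -4.320402400393827
-0.8 [ 0.54119245 -0.04707927  0.27357679] -4.320402400393827
```

```bash
python3 -m crank '[[-1,-5,-0.7,4.8,0,0,0],[-1,-5,-0.7,4.8,0,0,0],[-1,-5,-0.7,4.8,0,0,0],[-1,-5,-0.7,4.8,0,0,0],[0,-5,-0.7,4.8,0,0,0],[0,-5,-0.7,4.8,0,0,0],[0,-5,-0.7,4.8,0,0,0],[0,-5,-0.7,4.8,0,0,0]]'
python3 -m crank '[[0,-5,-0.7,4.8,0,0,0],[0,-5,-0.7,4.8,0,0,0],[0,-5,-0.7,4.8,0,0,0],[0,-5,-0.7,4.8,0,0,0],[0,-5,-0.7,4.8,0,0,0],[0,-5,-0.7,4.8,0,0,0],[0,-5,-0.7,4.8,0,0,0],[0,-5,-0.7,4.8,0,0,0]]'
```

```text
clock: 2.4
ee_pos: [0.4842, 0.3559, 0.2725]
tool_rot: [0.677, -0.206, 0.676, 0.206]
contact_force: [1.0, 0.3, -0.3]
grip_width: 1.001
clock: 3.2
ee_pos: [0.5463, -0.032, 0.2726]
tool_rot: [0.707, 0.028, 0.706, -0.028]
contact_force: [0.4, -1.0, -0.1]
grip_width: 0.999
```

```bash
cat > look.py <<'E'
from sim import *
import sys
np.set_printoptions(precision=4,suppress=True)
st=ctrl.read_state();p=ctrl.get_image('wrist')
R=rot(st['tool_rot']);print(st['clock'],st['ee_pos'],'yaw',yaw(R),'down',R[:,0],'J',np.array(st['joints']))
cv2.imwrite(f'pics/{sys.argv[1]}.png',p['color'])
print('cam',cam(p,st)[1])
for t in('grip','ball_center','lip'):
    r=ctrl.place_of(p,t)
    if r: print(t,r[0]['p'],r[0]['location'],at(p,r[0]['location'],st))
r=ctrl.trace(p,'handle')
if r:
    c=cloud(p,r[0]['mask'],st)
    print(r[0]['p'],r[0]['bbox'],np.percentile(c[:,2],[5,50,95]))
    b=c[(c[:,2]>np.percentile(c[:,2],95)-.008)]
    (cx,cy),(w,h),a=cv2.minAreaRect((b[:,:2]*1000).astype(np.float32))
    m=b.mean(0);wv,v=np.linalg.eigh(np.cov(b[:,:2].T));d=v[:,1]*np.sign(v[1,1])
    print('bar',len(b),m,'rect',cx,cy,w,h,'dish yaw',np.degrees(np.arctan2(-d[0],d[1])))
np.savez('/tmp/w_'+sys.argv[1],d=p['depth'])
E
python3 look.py w1
```

```text
3.2 [ 0.5463 -0.032   0.2726] yaw -4.526506249494141 down [ 0.0006  0.     -1.    ] J [-0.6104  0.1049  0.642   1.686  -0.0641  1.3712 -0.0373]
cam [0.5507 0.0356 0.4247]
grip 0.72 [253.8, 233.1] [ 0.5432 -0.0703  0.1511]
ball_center 0.48 [256.0, 205.0] [ 0.5473 -0.0433  0.1513]
lip 0.83 [334.8, 203.5] [ 0.6559 -0.0929  0.0015]
0.95 [249.6, 148.6, 268.0, 301.3] [0.1255 0.1508 0.1521]
bar 1548 [ 0.5468 -0.0583  0.1507] rect 545.8037109375 -71.88983154296875 135.33987426757812 13.71242904663086 dish yaw -4.387801182310677
```

View pics/w1.png

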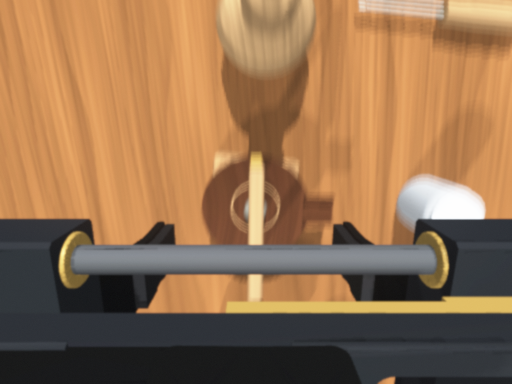

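The wrist view shows the bar at column 255 (rows 152–300), with the ball in the ring below it. The bar is at (0.546, -0.072) with its top at z 0.151, which agrees with the top camera and the text. I'll move over it, come down partway and check again.

```bash
python3 -m crank '[[0,-1.4,0.1,0,0,0,0],[0,-1.4,0.1,0,0,0,0],[1,-1.3,0.1,0,0,0,0],[2,0,0,0,0,0,0],[2,0,0,0,0,0,0],[1,0,0,0,0,0,0],[0,0,0,0,0,0,0],[0,0,0,0,0,0,0]]'
python3 look.py w2
```

```text
clock: 4.25
ee_pos: [0.5467, -0.0712, 0.213]
tool_rot: [0.707, 0.027, 0.706, -0.027]
contact_force: [-0.5, 0.5, 0.4]
grip_width: 1.002
4.25 [ 0.5467 -0.0712  0.213 ] yaw -4.315911938037741 down [ 0.0004 -0.0003 -1.    ] J [-0.5503  0.1576  0.6708  1.7647 -0.1026  1.2542  0.0711]
cam [ 0.5508 -0.0036  0.3651]
grip 0.58 [249.6, 209.3] [ 0.5436 -0.0682  0.1513]
ball_center 0.5 [249.6, 185.2] [ 0.5449 -0.0507  0.1512]
lip 0.9 [347.6, 187.0] [ 0.6569 -0.0945  0.0015]
0.56 [239.6, 114.7, 266.6, 294.1] [0.1481 0.1507 0.152 ]
bar 2908 [ 0.5466 -0.0582  0.1507] rect 545.4847412109375 -71.75901794433594 134.4964599609375 14.070733070373535 dish yaw -4.416639318056387
```

View pics/w2.png

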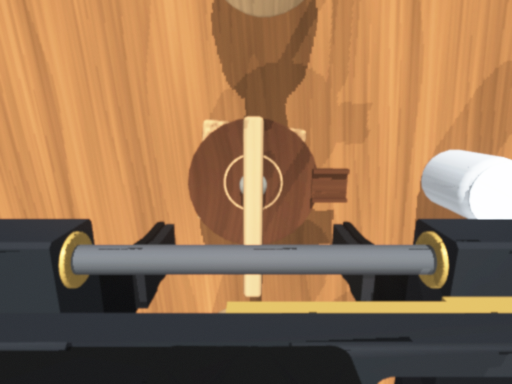

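```bash
python3 -m crank '[[1,-0.1,-0.09,0,0,0,0],[1.3,0,0,0,0,0,0],[1.3,0,0,0,0,0,0],[1.3,0,0,0,0,0,0],[1.2,0,0,0,0,0,0],[1,0,0,0,0,0,0],[0.5,0,0,0,0,0,0.2],[0.3,0,0,0,0,0,0.4]]'
python3 - <<'E'
from sim import *
p=ctrl.get_image('side');cv2.imwrite('pics/s2.png',cv2.resize(p['color'][110:270,200:410],None,fx=3,fy=3))
w=ctrl.get_image('wrist');cv2.imwrite('pics/w3.png',w['color'])
s=ctrl.read_state();print(s['ee_pos'],s['grip_width'],rot(s['tool_rot'])[:,0])
E
```

```text
clock: 5.3
ee_pos: [0.5453, -0.0719, 0.1329]
tool_rot: [0.706, 0.027, 0.707, -0.027]
contact_force: [-0.5, -0.7, -0.1]
grip_width: 0.895
[ 0.54541717 -0.07194569  0.13328765] 0.8063697808333096 [-1.46948822e-04 -1.31300586e-04 -9.99999981e-01]
```

View pics/s2.png

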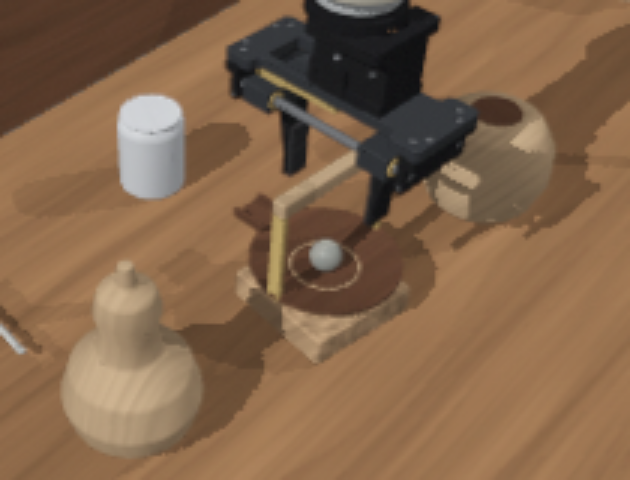

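View pics/w3.png

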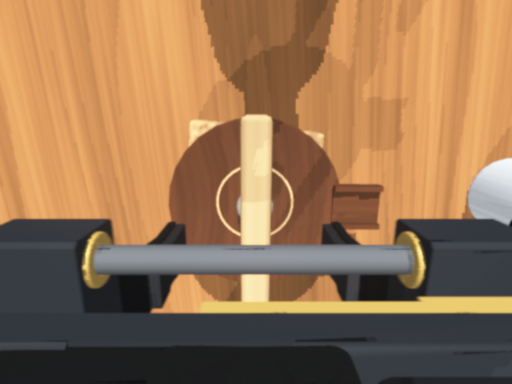

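The bar sits at column 257 and the finger midpoint is at about 254.5, so the bar is roughly 1 mm off centre. I'll correct by +0.1 cm along tool z, close partway and look again.

```bash
python3 -m crank '[[0,0,0.1,0,0,0,0.4],[0,0,0,0,0,0,0.5],[0,0,0,0,0,0,0.6],[0,0,0,0,0,0,0.68],[0,0,0,0,0,0,0.72],[0,0,0,0,0,0,0.72],[0,0,0,0,0,0,0.72],[0,0,0,0,0,0,0.72]]'
python3 - <<'E'
from sim import *
w=ctrl.get_image('wrist');cv2.imwrite('pics/w4.png',w['color']);print(w['cx'],w['fx'])
s=ctrl.read_state();print(s['ee_pos'],s['grip_width'],rot(s['tool_rot'])[:,0])
E
```

```text
clock: 6.2
ee_pos: [0.5464, -0.072, 0.1334]
tool_rot: [0.707, 0.027, 0.707, -0.027]
contact_force: [0.2, 0.2, 0.2]
grip_width: 0.282
253.30263616453283 313.2122113490902
[ 0.54639341 -0.0719862   0.13344055] 0.28472946986461917 [ 1.32505614e-06 -3.72485884e-05 -9.99999999e-01]
```

View pics/w4.png

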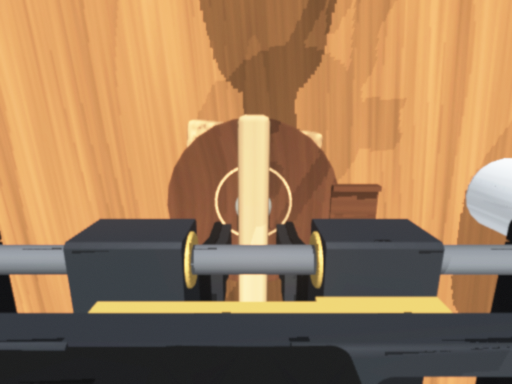

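The finger edges are now at 229 and 279 and the bar spans 239–270, so it is centred. Closing.

```bash
python3 -m crank '[[0,0,0,0,0,0,0.76],[0,0,0,0,0,0,0.8],[0,0,0,0,0,0,0.82],[0,0,0,0,0,0,0.84],[0,0,0,0,0,0,0.86],[0,0,0,0,0,0,0.9],[0,0,0,0,0,0,1],[0,0,0,0,0,0,1]]'
python3 - <<'E'
from sim import *
w=ctrl.get_image('wrist');cv2.imwrite('pics/w5.png',w['color'])
p=ctrl.get_image('side');cv2.imwrite('pics/s5.png',cv2.resize(p['color'][110:270,200:410],None,fx=3,fy=3))
s=ctrl.read_state();print(s['ee_pos'],s['grip_width'],s['contact_force'],s['moment'],rot(s['tool_rot'])[:,0])
E
```

```text
clock: 7.05
ee_pos: [0.5463, -0.0721, 0.1334]
tool_rot: [0.707, 0.027, 0.707, -0.027]
contact_force: [-0.9, -0.6, 0.1]
grip_width: 0.157
[ 0.54628238 -0.07202207  0.13337593] 0.15975962520368614 [-0.52975908 -0.60110724  0.63067082] [-0.20173239  0.29873375  0.02693835] [-2.72802662e-04 -5.40644963e-05 -9.99999961e-01]
```

View pics/s5.png

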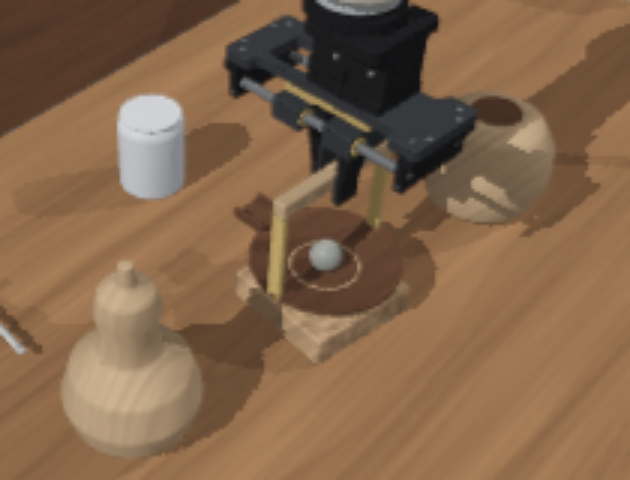

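Grip opening is 13.7 mm, which matches the bar, and the ball is still at the ring's centre. Lifting gently.

```bash
python3 -m crank '[[-0.1,0,0,0,0,0,1],[-0.2,0,0,0,0,0,1],[-0.3,0,0,0,0,0,1],[-0.3,0,0,0,0,0,1],[-0.4,0,0,0,0,0,1],[-0.4,0,0,0,0,0,1],[-0.3,0,0,0,0,0,1],[-0.2,0,0,0,0,0,1]]'
python3 - <<'E'
from sim import *
p=ctrl.get_image('side');cv2.imwrite('pics/s6.png',cv2.resize(p['color'][90:250,200:410],None,fx=3,fy=3))
s=ctrl.read_state();print(s['ee_pos'],s['grip_width'],s['contact_force'],s['moment'],rot(s['tool_rot'])[:,0])
E
```

```text
clock: 7.95
ee_pos: [0.5465, -0.072, 0.1558]
tool_rot: [0.707, 0.027, 0.706, -0.027]
contact_force: [0.3, 0.5, -3.8]
grip_width: 0.154
[ 0.54661882 -0.07201245  0.15601813] 0.15884075143735482 [ 0.35680607  0.34895777 -2.7361781 ] [-0.03409882  0.01089874  0.01422034] [ 6.21734455e-04  5.80274215e-05 -9.99999805e-01]
```

View pics/s6.png

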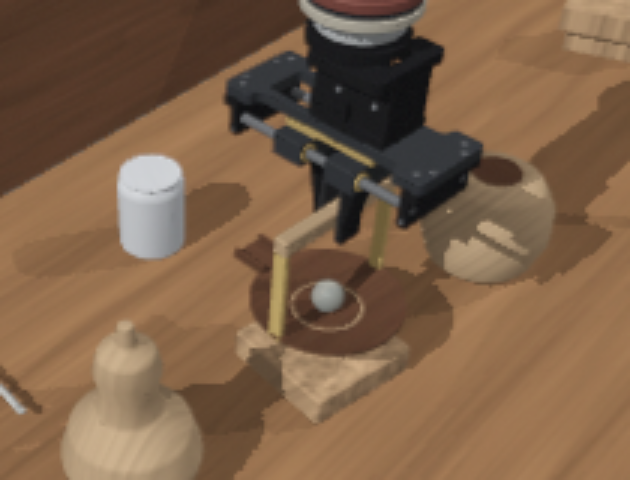

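```bash
python3 -m crank '[[-0.3,0,0,0,0,0,1],[-0.4,0,0,0,0,0,1],[-0.5,0,0,0,0,0,1],[-0.5,0,0,0,0,0,1],[-0.5,0,0,0,0,0,1],[-0.5,0,0,0,0,0,1],[-0.5,0,0,0,0,0,1],[-0.5,0,0,0,0,0,1]]'
python3 -m crank '[[-0.5,0,0,0,0,0,1],[-0.5,0,0,0,0,0,1],[-0.4,0,0,0,0,0,1],[-0.3,0,0,0,0,0,1],[-0.2,0,0,0,0,0,1],[-0.1,0,0,0,0,0,1],[-0.1,0,0,0,0,0,1],[0,0,0,0,0,0,1]]'
cat > chk.py <<'E'
from sim import *
import sys
np.set_printoptions(precision=4,suppress=True)
n=sys.argv[1]
p=ctrl.get_image('side');q=ctrl.get_image('top')
a=cv2.resize(p['color'][70:270,200:410],None,fx=1.9,fy=1.9);b=cv2.resize(q['color'][140:290,180:450],None,fx=1.45,fy=1.45)
im=np.zeros((max(a.shape[0],b.shape[0]),a.shape[1]+b.shape[1],3),np.uint8);im[:a.shape[0],:a.shape[1]]=a;im[:b.shape[0],a.shape[1]:]=b
cv2.imwrite(f'pics/{n}.png',im)
s=ctrl.read_state();R=rot(s['tool_rot']);print(s['clock'],np.array(s['ee_pos']),'yaw',yaw(R),s['grip_width'],np.array(s['contact_force']),np.array(s['moment']),R[:,0],np.array(s['joints']))
V={'side':p,'top':q}
for t in('ball_center','lip','dish'):
    rs=[]
    for k,v in V.items():
        r=ctrl.place_of(v,t)
        if r: rs.append(ray(v,r[0]['location']));print(t,k,round(r[0]['p'],2),np.array(r[0]['location']))
    if len(rs)==2: print('  ',*tri(rs))
for k,v in V.items():
    r=ctrl.trace(v,'round_gourd')
    if r:
        c=cloud(v,r[0]['mask']);print(k,'gourd bbox',r[0]['bbox'],(np.percentile(c,2,axis=0)+np.percentile(c,98,axis=0))/2)
E
python3 chk.py c1
```

```text
clock: 8.8
ee_pos: [0.5464, -0.072, 0.1929]
tool_rot: [0.707, 0.027, 0.707, -0.027]
contact_force: [-0.0, -0.1, -2.6]
grip_width: 0.155
clock: 9.6
ee_pos: [0.5464, -0.072, 0.2134]
tool_rot: [0.707, 0.027, 0.707, -0.027]
contact_force: [-0.4, -0.1, -3.4]
grip_width: 0.159
9.7 [ 0.5463 -0.072   0.2133] yaw -4.321326092403429 0.15808953382009314 [-0.0794  0.5089 -3.1147] [-0.0746  0.0404 -0.0593] [-0.0002 -0.0001 -1.    ] [-0.5498  0.1574  0.6719  1.7644 -0.1027  1.2553  0.0726]
ball_center side 0.46 [310.6 169.1]
lip side 0.62 [281.8 154.3]
lip top 0.58 [317.3 171.7]
   [ 0.6426 -0.077   0.1298] [np.float64(0.0010751355998148888), np.float64(0.0010751355998149525)]
dish side 0.77 [308.6 178.2]
dish top 0.87 [314.6 216.4]
   [ 0.5523 -0.0734  0.1022] [np.float64(0.000516377162232908), np.float64(0.0005163771622330334)]
side gourd bbox [343.1, 142.8, 384.0, 185.1] [ 0.5079 -0.266   0.0635]
```

View pics/c1.png

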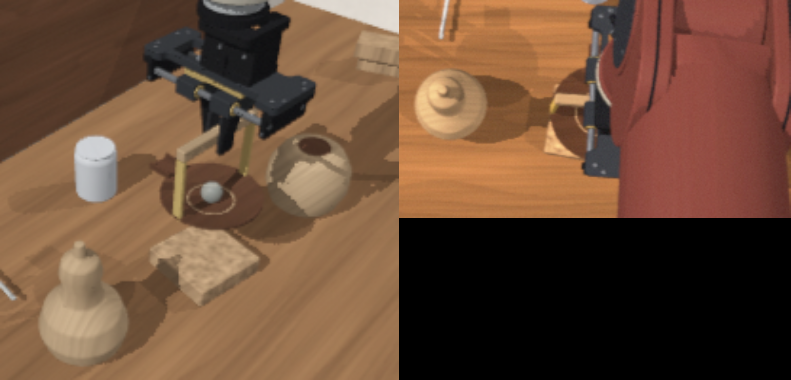

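Lifted 80 mm: the lip is at z 0.130 as expected, and the ball is centred. Now the exact bearing to the gourd, taken from the hole in the first picture.

Run:
```python
from sim import *
i=cv2.imread('pics/top0.png');g=i[200:272,375:450].sum(2)
m=(i.sum(2)<170);m[:200]=0;m[272:]=0;m[:,:400]=0;m[:,440:]=0
v,u=np.nonzero(m);c=(np.median(u),np.median(v));print(c,len(u),u.min(),u.max(),v.min(),v.max())
j=cv2.imread('pics/side0.png')
p=ctrl.get_image('top')
o,d=ray(p,c);h=o+d*(.105-o[2])/d[2];print('hole',h)
s=np.array([.5463,-.072]);print('bearing',np.degrees(np.arctan2(*(h[:2]-s)[::-1])),np.linalg.norm(h[:2]-s))
o,d=ray(p,((381+443.3)/2,(207.7+263.9)/2));h=o+d*(.056-o[2])/d[2];print('bbox ctr',h,np.degrees(np.arctan2(*(h[:2]-s)[::-1])))
```

```text
return _methods._mean(a, axis=axis, dtype=dtype,
  ret = ret.dtype.type(ret / rcount)
Traceback (most recent call last):
ValueError: zero-size array to reduction operation minimum which has no identity
```

Run:
```python
from sim import *
i=cv2.imread('pics/top0.png')
m=(i.sum(2)<225);m[:215]=0;m[250:]=0;m[:,:404]=0;m[:,436:]=0
v,u=np.nonzero(m);c=(np.median(u),np.median(v));print(c,len(u),u.min(),u.max(),v.min(),v.max())
p=ctrl.get_image('top')
o,d=ray(p,c);h=o+d*(.105-o[2])/d[2];print('hole',h)
s=np.array([.5463,-.072]);print('bearing',np.degrees(np.arctan2(*(h[:2]-s)[::-1])),np.linalg.norm(h[:2]-s))
o,d=ray(p,((381+443.3)/2,(207.7+263.9)/2));h=o+d*(.056-o[2])/d[2];print('bbox ctr',h,np.degrees(np.arctan2(*(h[:2]-s)[::-1])))
```

```text
(np.float64(420.0), np.float64(233.0)) 346 410 435 215 243
hole [ 0.51682387 -0.28885319  0.105     ]
bearing -97.74058425824704 0.21884731501860957
bbox ctr [ 0.51533752 -0.29100695  0.056     ] -98.04695808801819
```

Both estimates put the gourd at a bearing of about -97.9°. The lip is at -4.4°, so the turn is 93.5°, which is positive about the downward tool x axis. Rotating slowly with ramps.

```bash
python3 -m crank '[[0,0,0,0.5,0,0,1],[0,0,0,1,0,0,1],[0,0,0,1.5,0,0,1],[0,0,0,2,0,0,1],[0,0,0,2.5,0,0,1],[0,0,0,2.5,0,0,1],[0,0,0,2.5,0,0,1],[0,0,0,2.5,0,0,1]]'
python3 -c "
from sim import *
s=ctrl.read_state();R=rot(s['tool_rot']);print(yaw(R),R[:,0],s['ee_pos'],np.round(s['joints'],3))"
```

```text
clock: 10.95
ee_pos: [0.5464, -0.072, 0.2134]
tool_rot: [0.697, 0.12, 0.697, -0.12]
contact_force: [-0.1, -0.2, -3.5]
grip_width: 0.16
-19.5010624478292 [-4.58776796e-05 -2.55340053e-05 -9.99999999e-01] [ 0.54637776 -0.07196445  0.21341648] [-0.573  0.16   0.699  1.765 -0.108  1.256 -0.187]
```

```bash
python3 -m crank '[[0,0,0,2.5,0,0,1],[0,0,0,2.5,0,0,1],[0,0,0,2.5,0,0,1],[0,0,0,2.5,0,0,1],[0,0,0,2.5,0,0,1],[0,0,0,2.5,0,0,1],[0,0,0,2.5,0,0,1],[0,0,0,2.5,0,0,1]]'
python3 chk.py c2
```

```text
clock: 11.75
ee_pos: [0.5464, -0.072, 0.2134]
tool_rot: [0.665, 0.239, 0.666, -0.239]
contact_force: [-0.2, -0.4, -2.9]
grip_width: 0.154
11.85 [ 0.5464 -0.0719  0.2134] yaw -39.42264728372205 0.15494671520570782 [-0.4258 -0.1774 -3.5242] [-0.099   0.1462  0.007 ] [ 0.     -0.0001 -1.    ] [-0.6048  0.1631  0.7359  1.7664 -0.1148  1.2557 -0.5279]
ball_center side 0.4 [311.8 171.2]
lip side 0.64 [300.  150.9]
dish side 0.59 [310. 173.]
side gourd bbox [343.3, 142.4, 386.7, 187.7] [ 0.5059 -0.2644  0.0638]
```

View pics/c2.png

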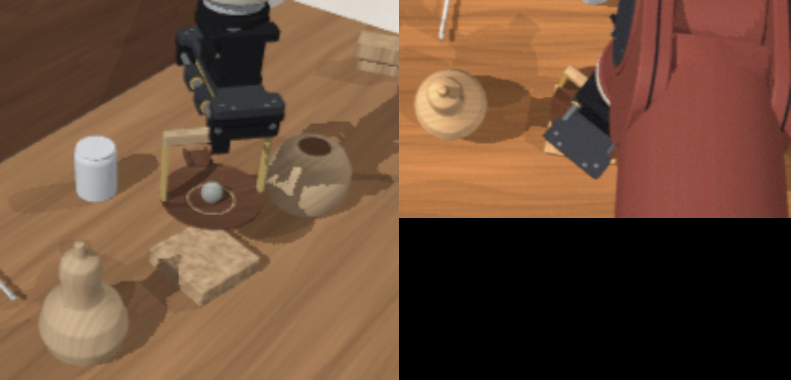

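The dish is partway round, with the ball centred in the ring and the dish level. Continuing.

```bash
python3 -m crank '[[0,0,0,1.5,0,0,1],[0,0,0,2.5,0,0,1],[0,0,0,2.5,0,0,1],[0,0,0,2.5,0,0,1],[0,0,0,2.5,0,0,1],[0,0,0,2.5,0,0,1],[0,0,0,2.5,0,0,1],[0,0,0,2.5,0,0,1]]'
python3 -m crank '[[0,0,0,2.5,0,0,1],[0,0,0,2.5,0,0,1],[0,0,0,2.5,0,0,1],[0,0,0,2.5,0,0,1],[0,0,0,2.5,0,0,1],[0,0,0,2.5,0,0,1],[0,0,0,2.5,0,0,1],[0,0,0,2.5,0,0,1]]'
python3 -m crank '[[0,0,0,2.5,0,0,1],[0,0,0,2.5,0,0,1],[0,0,0,2.5,0,0,1],[0,0,0,2.5,0,0,1],[0,0,0,2.5,0,0,1],[0,0,0,2.5,0,0,1],[0,0,0,2,0,0,1],[0,0,0,1.5,0,0,1]]'
python3 -m crank '[[0,0,0,1,0,0,1],[0,0,0,0.5,0,0,1],[0,0,0,0,0,0,1],[0,0,0,0,0,0,1],[0,0,0,0,0,0,1],[0,0,0,0,0,0,1],[0,0,0,0,0,0,1],[0,0,0,0,0,0,1]]'
python3 chk.py c3
```

```text
clock: 13.05
ee_pos: [0.5464, -0.072, 0.2134]
tool_rot: [0.617, 0.345, 0.617, -0.345]
contact_force: [0.7, -0.2, -4.2]
grip_width: 0.151
clock: 13.85
ee_pos: [0.5464, -0.072, 0.2134]
tool_rot: [0.548, 0.447, 0.548, -0.447]
contact_force: [-0.5, 0.5, -4.0]
grip_width: 0.157
clock: 14.65
ee_pos: [0.5464, -0.072, 0.2134]
tool_rot: [0.469, 0.529, 0.469, -0.529]
contact_force: [0.1, 0.1, -3.9]
grip_width: 0.153
clock: 15.45
ee_pos: [0.5464, -0.072, 0.2134]
tool_rot: [-0.462, -0.535, -0.462, 0.535]
contact_force: [-0.4, 0.9, -3.1]
grip_width: 0.158
15.55 [ 0.5464 -0.072   0.2134] yaw -98.32073810228722 0.15633184088311802 [-0.6127 -0.0964 -3.3265] [-0.0781  0.1349 -0.0106] [-0. -0. -1.] [-0.7073  0.1783  0.8581  1.7701 -0.1415  1.2572 -1.5292]
ball_center side 0.64 [312.1 169.3]
lip side 0.76 [338.1 157.7]
dish side 0.75 [310.6 176.3]
dish top 0.79 [317.1 221.6]
   [ 0.5435 -0.0748  0.1119] [np.float64(0.003270055157012401), np.float64(0.003270055157012309)]
side gourd bbox [339.9, 143.6, 384.3, 183.0] [ 0.508  -0.2672  0.0631]
```

View pics/c3.png

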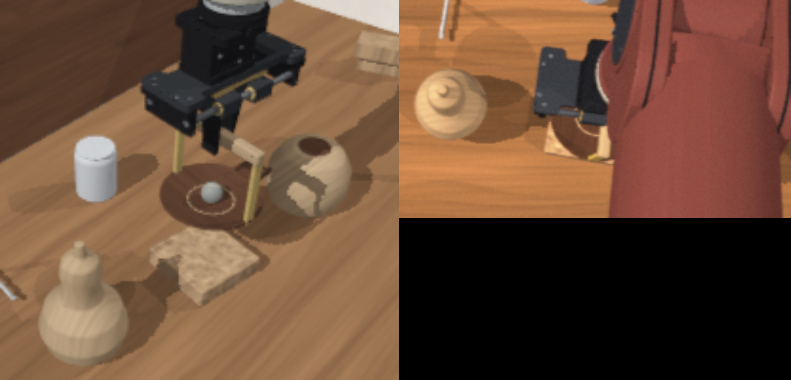

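Run:
```python
from sim import *
np.set_printoptions(precision=4,suppress=True)
p=ctrl.get_image('side');st=ctrl.read_state();w=ctrl.get_image('wrist');cv2.imwrite('pics/w9.png',w['color'])
s=np.array([.5463,-.072])
for t,z in(('lip',.131),('ball_center',.132),('dish',.11)):
    r=ctrl.place_of(p,t)
    if r:
        o,d=ray(p,r[0]['location']);h=o+d*(z-o[2])/d[2];print(t,r[0]['p'],h,np.degrees(np.arctan2(*(h[:2]-s)[::-1])),np.linalg.norm(h[:2]-s))
    r=ctrl.place_of(w,t)
    if r:
        o,d=ray(w,r[0]['location'],st);h=o+d*(z-o[2])/d[2];print('  wrist',t,r[0]['p'],h,np.degrees(np.arctan2(*(h[:2]-s)[::-1])))
print(np.array(st['joint_velocities']),st['clock'])
cv2.imwrite('pics/s9.png',cv2.resize(p['color'][100:220,260:400],None,fx=5,fy=5))
```

```text
lip 0.61 [ 0.5332 -0.1673  0.131 ] -97.81858846434683 0.0961932046939547
  wrist lip 0.65 [ 0.5302 -0.1678  0.131 ] -99.54618346151256
ball_center 0.68 [ 0.5311 -0.1744  0.132 ] -98.45627636575844 0.10355767294345535
dish 0.57 [ 0.5459 -0.0625  0.11  ] 92.37353594694778 0.009489884482591358
  wrist dish 0.89 [ 0.5439 -0.0702  0.11  ] 143.09766552114795
[ 0.0005  0.0002  0.0014 -0.0018 -0.0019  0.0016 -0.0006] 16.0
```

View pics/w9.png

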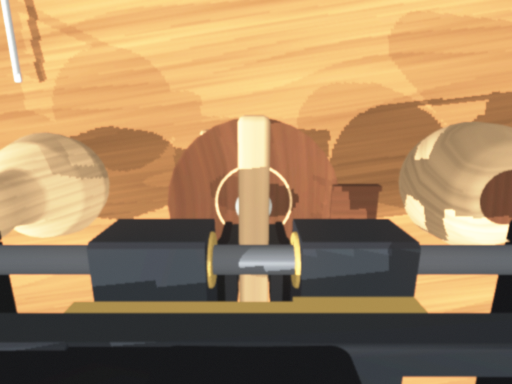

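View pics/s9.png

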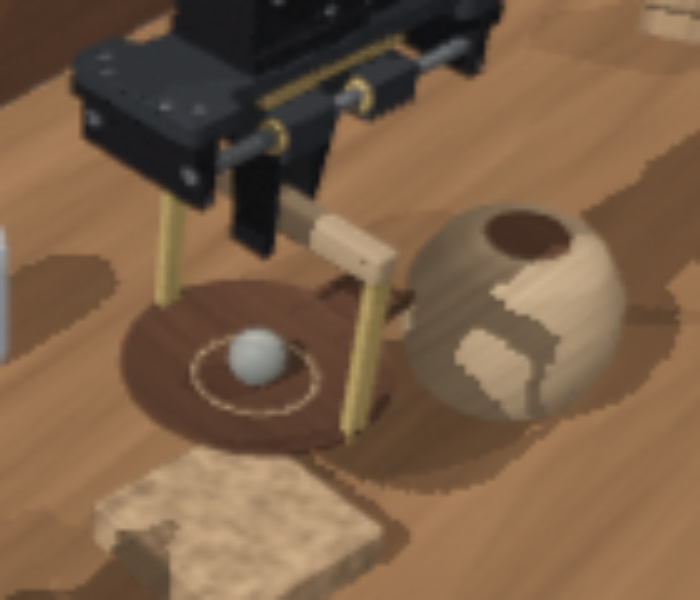

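```bash
python3 -c "
from station import ctrl
print(ctrl.sign_off())"
```

```text
the job is handed in; nothing more can be done
None
```

I handed the job in with the dish still held by its handle above the cork block, with its lip pointing at the round gourd. The robot's clock stood at about 16 s of the 35 s allowed.

**What I did:** I pinched the middle of the handle's bar, with the grip opening reading 13.7 mm on the 14 mm bar. I lifted straight up 80 mm (tool height 0.133 to 0.213 m), and only then turned the dish 93.5–94° in small ramped steps.

**Last checks:**
- **Level:** the tool was vertical to within 0.1° and the joints were essentially still. I checked the dish's own level only before the turn, when its lip was at the expected height.
- **Pointing:** the gourd bears about -97.9° from the dish. The arm's own reading put the lip at -98.3°, the side camera at -97.8° and the wrist camera at -99.5°.
- **Ball:** in the side and wrist pictures it lies in the middle of the engraved ring.
- **Surroundings:** the wrist force was only the dish's weight, about 3.3 N. The gourds and can looked unmoved in the pictures, as did the part of the screwdriver that was in view.

**Disagreements:** in the last side picture the ball detector reported a point near the lip. I took that as a false detection, because the picture clearly shows the ball centred. The arm hid most of the top camera's view of the dish and gourd, so the final checks rest on the side and wrist views.

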